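# Swap the bleed key and hold the valve's plunger down

### The job

A short bleed key has been left in the brass hub of the green valve on the turntable, where it does not reach the bleed plunger: pull it out and put it away upright in the rack, in the empty hole of the row where the other short key stands. Then take the long key from the rack, push it into the hub with its ribs turned to the keyways, and keep pushing against the spring until its collar is down on the hub. Finish still holding the long key pressed fully home, and leave all other things where they are.

Things in the scene. Friction and masses are not known exactly. Their poses are not given: they have to be found in the camera images.
- short_key: Short steel bleed key, 0.12 kg. Origin: tip centre; z up the key. Shank 16 mm dia. (12 at the very tip); two key ribs make a bar 22 mm long (x), 5 wide (y), 8 to 22 mm above the tip; collar 32 dia., 6 thick; flat grip 30 (x) x 12 (y) x 34 tall. A half turn changes nothing. Shank to collar 30 mm, height 70; grip 36 to 70 mm above the tip. Starts in the hub, collar on the hub face.
- short_spare: A second short key, same shape and size as short_key, standing in one hole of the rack; it stays there.
- long_key: Long steel bleed key, 0.12 kg. Origin: tip centre; z up the key. Shank 16 mm dia. (12 at the very tip); two key ribs make a bar 22 mm long (x), 5 wide (y), 8 to 22 mm above the tip; collar 32 dia., 6 thick; flat grip 30 (x) x 12 (y) x 34 tall. A half turn changes nothing. Shank to collar 50 mm, height 90; grip 56 to 90 mm above the tip. Starts upright in a rack hole, in the row without short_spare.
- rack: Fixed square wooden key rack on the table, 150 x 150 x 18 mm, with four blind round holes of 26 mm diameter, 14 mm deep, in two rows of two; a row runs along the rack's y. Holes are 90 mm apart in x and in y. Origin: centre of the underside. Which row is for short keys is shown by short_spare.
- rack_hole0 (a point): Centre of the mouth (18 mm above the table) of the rack hole at rack x -45, y -45 mm. Holes 0 and 1 form one row.
- rack_hole1 (a point): The same for the hole at rack x -45, y +45 mm.
- rack_hole2 (a point): The same for the hole at rack x +45, y -45 mm. Holes 2 and 3 form the other row.
- rack_hole3 (a point): The same for the hole at rack x +45, y +45 mm.
- turntable: Round plywood turntable, 340 mm in diameter, top 30 mm above the table, locked (it does not turn). Origin: centre of the underside.
- valve: Green solenoid valve fixed on the turntable, 144 mm over its pipe stubs (along its x), green body 80 x 68 x 40 mm, with a black coil 36 mm in diameter and 58 mm tall beside it at y +60 mm. Origin: centre of the underside. A square brass hub 40 mm wide rises in its middle to 66 mm above the underside.
- hub_mouth (a point): Centre of the hub's top face, 96 mm above the table, axes as the valve's. Bore straight down, 18 mm across, with two keyways 7.5 mm wide reaching 12.5 mm out along +x and -x: a key goes in only with its x along the valve's x, either way round; its first 8 mm (no ribs) enters at any turn. Collar on the face: tip 30 mm (short) or 50 mm (long) below this point.
- plunger (a joint): Spring plunger in the bore, m pressed down: 0 at rest with its top 38 mm below the hub face (the short key does not reach it), 0.012 when the long key's collar is on the hub face, stop at 0.014. Pushing it takes 2.8 N at first and 11 N at 0.012; it lifts the key again if that is let go.
- cover: Bystander: black plastic valve cover, 46 x 40 x 22 mm, loose on the turntable. Origin: centre of underside.
- bleed_knob: Bystander: brass bleed screw knob, 28 mm in diameter, 22 mm tall, on the turntable. Origin: centre of underside.
- cartridge: Bystander: white ceramic filter cartridge with red cap, 42 mm in diameter, 60 mm tall, standing on the turntable. Origin: centre of underside.
- bushing: Bystander: steel hex bushing, 28 mm across flats, 24 mm tall, on the turntable. Origin: centre of underside.
- screwdriver: Bystander: screwdriver about 150 mm long, lying on the table beyond the rack.
- grease: Bystander: jar, 54 mm in diameter, 42 mm tall, on the table. Origin: centre of underside.
- elbow: Bystander: grey pipe elbow, 26 mm thick, about 50 x 50 mm, lying on the table.
There are look-alikes about, which are no part of the job. Leave any purple look-alike of the short_key alone. Leave any blue look-alike of the long_key alone.

How it is judged:
By the outcome, as a careful person would: the job done as asked, in the order asked, and still so for the second after the job is handed in, while the arm keeps its last pose, push and grip.
It also fails if it takes over 61 s, if anything falls off the work surface, if the arm or the gripper's body presses on something with over 40 N, if the wrist force passes 120 N, or if a joint passes its speed limit or range.

### The arm

A 6-joint arm with a two-finger parallel gripper is mounted at the origin on the work surface. World frame = base frame: x ahead of the robot, y to its left, z up, the work surface at z = 0. Lengths are in mm, angles in rad, forces in N, time in s.
With the tool pointing down it reaches from about 300 to 750 mm from the base axis. Payload 8.5 kg.
Tool frame: the origin (TCP) lies between the finger pads; the fingertips stand 19 mm ahead of it and the grasp point (between the pads) is the TCP; z points along the fingers, x is the direction in which the jaws open and shut, and the axes are right-handed (so a half turn about z gives the same grasp; the last joint's range is limited). The gripper opens to 88 mm and grips with 3 to 60 N. Pads are 18 mm wide; open, the fingers measure 123 mm over their backs; the gripper's body (75 mm by 187 mm) begins 45 mm behind the grasp point.
Start: joints at [0.89, 0.381, 1.297, -0, 1.464, -0.215], TCP at [247.015, 491.39, 257.748] pointing down, gripper open.
Joint ranges: [-3.11, 3.11], [-0.89, 2.33], [0.22, 2.48], [-1.42, 4.56], [0.17, 2.85], [-2.88, 2.88]. Speed limits (rad/s): [2.39, 2.39, 3.14, 3.14, 3.14, 3.14].

### API

Orientations are given as a unit quaternion [x, y, z, w].
In Python, from workcell import get_obs, get_image, calibration, job_done gives the robot as it stands. The module is installed in compiled form; this text tells all that it offers.
- The arm moves only by the tool arm_command, never from a script. Its argument "deltas" is a list of rows, each a list of 7 numbers: the turn, a rotation vector about the world's x, y, z in degrees, then the shift along the world's x, y, z in m, then the closure, from -1 (fully open) to 1 (shut), so that 0 is half open. In form: [[ax, ay, az, x, y, z, hand], ...]. A call has exactly 10 rows; each row shifts and turns the commanded pose from where the row before left it; what a row does not reach is not made up. A row lasts 1/10 s, in which the tool goes at most 50 mm and 8.59 degrees, less where a joint would pass 70% of its speed; a pose out of reach is approached as far as the arm can. A call is refused whole if a number of a shift passes 0.05 or a number of a turn 8.59, either way. A call with a gripper value outside its range is refused whole. The fingers move at their own pace and stop on an object; the grip force is fixed at half the most. Time passes only in rows, so rows that do not move let the fingers close, or fill a call up. It gives the time, the measured TCP pose, the force and the opening at its end, in the units of the state.
- get_obs(): the state, without advancing time (a new reading comes with each control period).
- get_image(name): name is "scene" or "top"; returns the picture (400x640x3 uint8, red, green, blue); there is no depth.
- calibration(name): a dict with "camera_matrix" (3x3 intrinsics, pixels), "R" (3x3) and "t" (3): a world point X has camera coordinates R X + t. Camera axes: x right, y down, z forward; pixel columns grow to the right and rows downward; lengths in mm; the calibration is good to about 2 mm. A picture is of the moment at which its call begins. calibration takes no time and is no camera call.
- job_done(): hands the job in, once; it reports no verdict.
The state is a dict: "t": time; "qpos": joint angles; "qd": joint speeds; "joint_torque": joint torques, N m; "position": TCP position; "eef_rot": TCP orientation; "force": force on the tool from outside, world axes, zero at the start; "ft_torque": the same for the moment, N m; "width": finger opening in mm.
Only numpy, scipy, OpenCV 4.12 (cv2) and the standard library are available. Lean on these libraries where they do the work, as an engineer would, in place of code of your own. Each camera call takes 0.05 s, during which the arm holds its last target.

## Working session

There is one attempt and no reset: what is moved stays moved. The work goes in short steps, Python scripts to look and compute and a tool call to move; the robot and the scene stay as the last step left them, time stands still between calls to the robot, and variables do not carry over. Pictures are saved under pics/ and viewed, and the job is handed in when it is done.

Besides the shell and the picture viewer there is one more tool, called after "Request:" as name(argument=value, ...), one argument or row to a line, values as JSON. arm_command: Moves the arm, as the interface text tells. Its arguments: {"type":"object","properties":{"deltas":{"type":"array"}},"required":["deltas"]}

```bash
mkdir -p pics; ls
python3 - <<'E'
from workcell import *
import cv2
for n in("scene","top"):
    im=get_image(n); cv2.imwrite(f"pics/{n}0.png",im[:,:,::-1])
    c=calibration(n); print(n,c)
print(get_obs())
E
```

```text
pics
scene {'camera_matrix': array([[456.62036492,   0.        , 325.72115387],
       [  0.        , 456.62036492, 196.03820137],
       [  0.        ,   0.        ,   1.        ]]), 'R': array([[-0.24655285,  0.96900822,  0.01532196],
       [ 0.50588535,  0.14216955, -0.85080422],
       [-0.8266146 , -0.20201705, -0.52525937]]), 't': array([ 125.27744427, -185.84404453, 1740.56906972])}
top {'camera_matrix': array([[485.68247966,   0.        , 323.80035912],
       [  0.        , 485.68247966, 202.24387708],
       [  0.        ,   0.        ,   1.        ]]), 'R': array([[-0.00136477, -0.99987937, -0.01547231],
       [-0.99569377,  0.00279291, -0.0926613 ],
       [ 0.09269334,  0.01527922, -0.99557747]]), 't': array([   6.77125547,  547.31549509, 1376.30851002])}
{'t': 0.1, 'qpos': array([ 8.89694409e-01,  3.81096741e-01,  1.29812570e+00,  3.69691541e-06,
        1.46360453e+00, -2.15283713e-01]), 'qd': array([ 0.00172058, -0.00238047, -0.00140409, -0.00139577, -0.00107783,
       -0.00139352]), 'joint_torque': array([ 3.49382848e-03, -4.38651216e+01, -2.24914187e+01,  7.14985770e-02,
        3.42050171e-02, -6.13653810e-05]), 'position': array([246.88628649, 491.22842136, 257.23661334]), 'eef_rot': array([ 8.51220824e-01,  5.24807324e-01, -5.83007276e-04,  2.02452405e-04]), 'force': array([-0.51452586, -0.25500016, -0.28559967]), 'ft_torque': array([-0.01580828, -0.02066247, -0.03944421]), 'width': 88.28593746897286}
```

View pics/scene0.png

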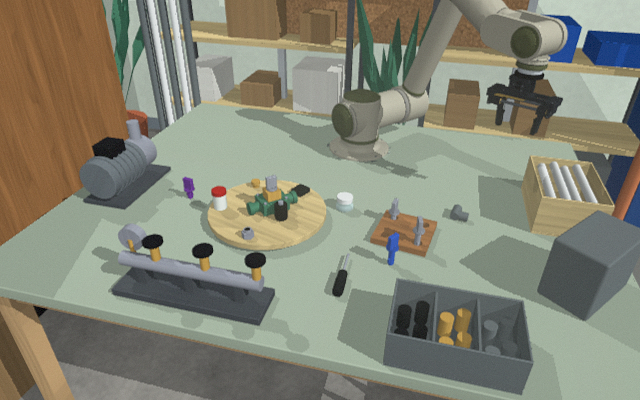

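View pics/top0.png

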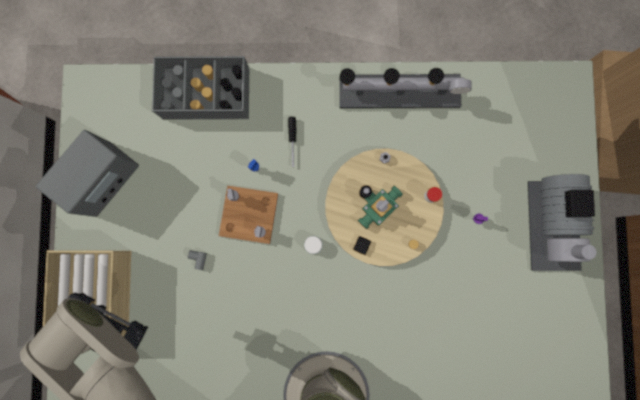

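Run:
```python
import cv2,numpy as np
t=cv2.imread("pics/top0.png");s=cv2.imread("pics/scene0.png")
f=lambda im,x,y,w,h,k:cv2.resize(im[y:y+h,x:x+w],None,fx=k,fy=k,interpolation=cv2.INTER_CUBIC)
cv2.imwrite("pics/c1.png",f(t,205,170,90,80,8))
cv2.imwrite("pics/c2.png",f(t,345,170,70,60,10))
cv2.imwrite("pics/c3.png",f(s,360,180,90,90,6))
cv2.imwrite("pics/c4.png",f(s,235,165,80,65,8))
```

```text
(no output)
```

View pics/c1.png

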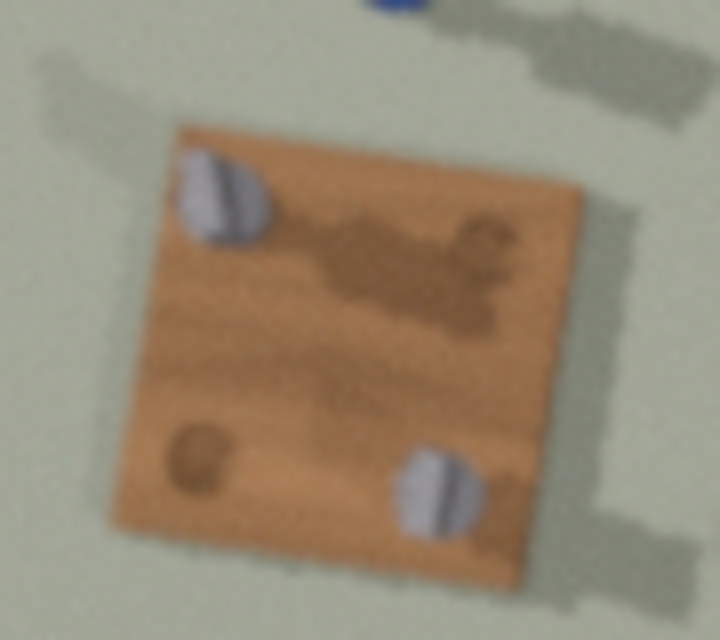

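View pics/c2.png

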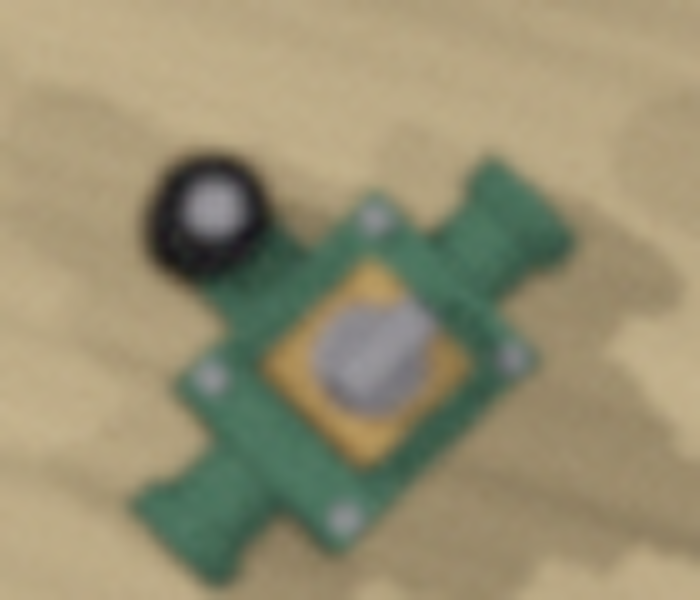

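View pics/c3.png

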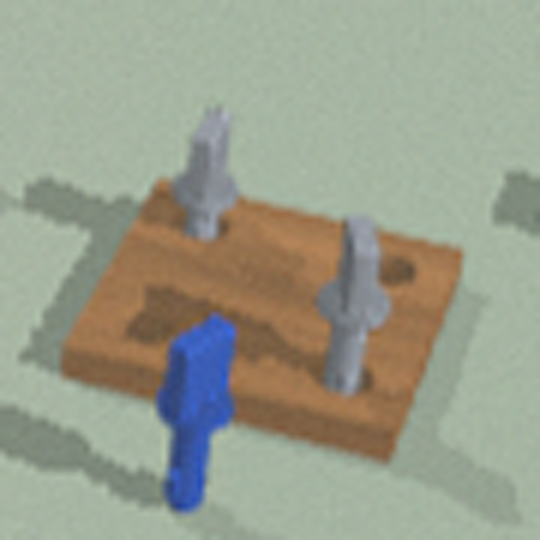

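View pics/c4.png

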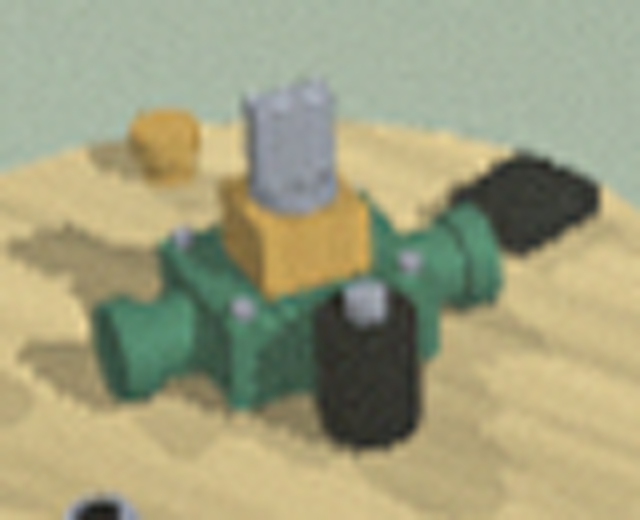

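Run:
```python
from workcell import *
import cv2,numpy as np
A={}
for n in("top","scene"):
    A[n]=np.mean([get_image(n).astype(float) for _ in range(6)],0)[:,:,::-1]
    np.save(f"pics/{n}avg.npy",A[n])
def f(im,x,y,w,h,k):
    c=cv2.resize(im[y:y+h,x:x+w],None,fx=k,fy=k,interpolation=cv2.INTER_CUBIC)
    return np.clip((c-c.mean((0,1)))*1.7+128,0,255)
cv2.imwrite("pics/d1.png",f(A["top"],212,182,72,66,8))
cv2.imwrite("pics/d3.png",f(A["scene"],365,190,80,70,8))
print(get_obs()['t'])
```

```text
0.7[ WARN:0@24.160] global loadsave.cpp:1063 imwrite_ Unsupported depth image for selected encoder is fallbacked to CV_8U.
```

View pics/d1.png

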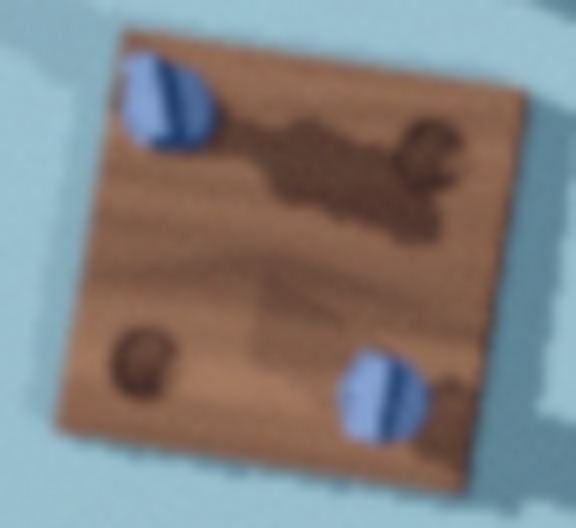

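View pics/d3.png

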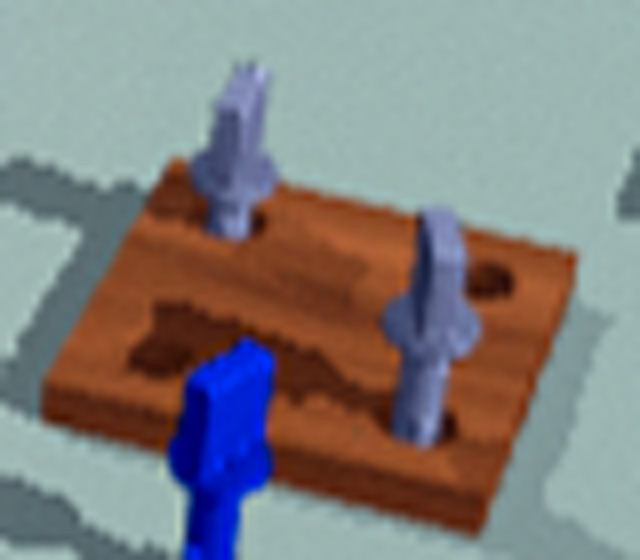

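Run:
```python
import cv2,numpy as np
def f(n,x,y,w,h,k):
    im=np.load(f"pics/{n}avg.npy")
    c=cv2.resize(im[y:y+h,x:x+w],None,fx=k,fy=k,interpolation=cv2.INTER_CUBIC)
    for i in range(0,w,5): cv2.putText(c,str(x+i),(i*k,10),0,.35,(0,0,255),1); cv2.line(c,(i*k,12),(i*k,20),(0,0,255),1)
    for i in range(0,h,5): cv2.putText(c,str(y+i),(0,i*k+4),0,.35,(0,0,255),1)
    return np.clip(c,0,255).astype(np.uint8)
cv2.imwrite("pics/e1.png",f("top",365,190,32,30,20))
cv2.imwrite("pics/e2.png",f("scene",255,172,35,36,16))
```

```text
(no output)
```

View pics/e1.png

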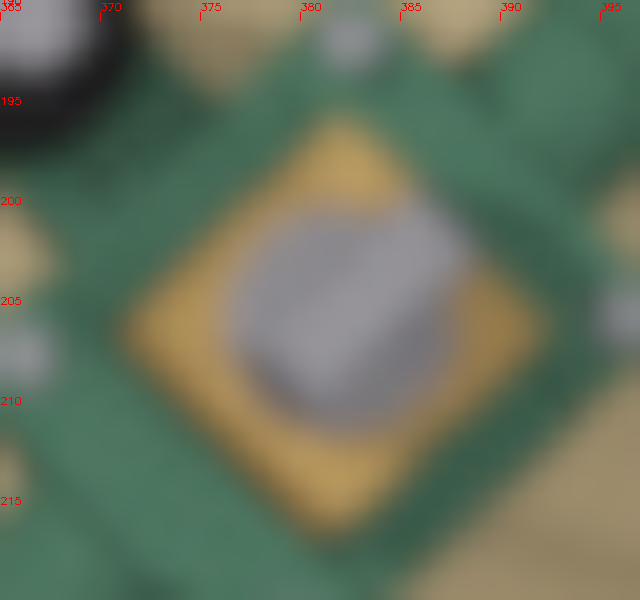

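View pics/e2.png

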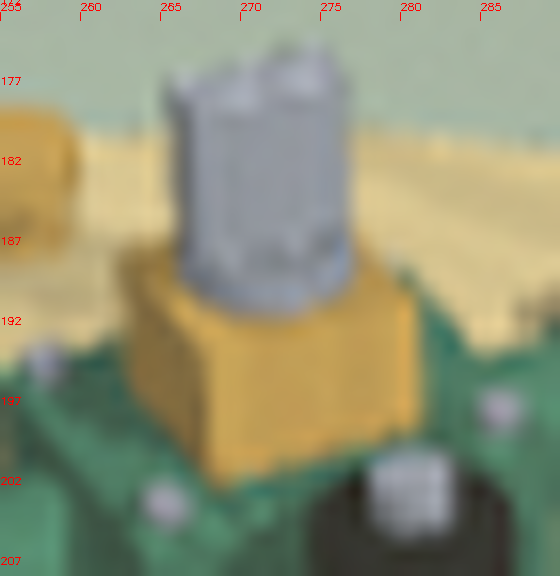

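```bash
cat > h.py <<'E'
import numpy as np,cv2
from workcell import calibration
C={n:calibration(n) for n in("top","scene")}
def proj(n,P):
    c=C[n];P=np.atleast_2d(P);q=P@c["R"].T+c["t"];q=q@c["camera_matrix"].T
    return q[:,:2]/q[:,2:]
def back(n,px,z):
    c=C[n];d=c["R"].T@np.linalg.inv(c["camera_matrix"])@np.array([px[0],px[1],1.]);o=-c["R"].T@c["t"]
    return o+d*(z-o[2])/d[2]
def box(x,y,yaw,sx,sy,z0,z1):
    c,s=np.cos(yaw),np.sin(yaw);R=np.array([[c,-s],[s,c]])
    return np.array([[*(R@[a*sx/2,b*sy/2]+[x,y]),z] for a in(-1,1) for b in(-1,1) for z in(z0,z1)])
def cyl(x,y,r,z0,z1):
    return np.array([[x+r*np.cos(a),y+r*np.sin(a),z] for a in np.arange(0,6.28,.2) for z in(z0,z1)])
def fill(n,parts,roi,k=8):
    x,y,w,h=roi;m=np.zeros((h*k,w*k),np.uint8)
    for P in parts:
        p=(proj(n,P)-[x,y]+.5)*k-.5
        cv2.fillConvexPoly(m,cv2.convexHull(np.round(p*16).astype(np.int32)),255,shift=4)
    return cv2.resize(m,(w,h),interpolation=cv2.INTER_AREA)/255.
def key(x,y,yaw,zt,L):
    return [cyl(x,y,8,zt,zt+L),cyl(x,y,16,zt+L,zt+L+6),box(x,y,yaw,30,12,zt+L+6,zt+L+40)]
E
python3 - <<'E'
from h import *
from scipy.optimize import minimize
A={n:np.load(f"pics/{n}avg.npy") for n in C}
def brass(n,roi):
    x,y,w,h=roi;im=np.clip(A[n][y:y+h,x:x+w],0,255).astype(np.float32)/255
    return cv2.cvtColor(im,cv2.COLOR_BGR2Lab)
# single-color rule: brass vs green in 'a' and 'b'
lab=brass("top",(365,190,32,30)); 
for p in [(372,206),(375,206),(381,198),(381,214),(390,206),(370,212),(382,205),(393,212),(386,195)]: print(p,lab[p[1]-190,p[0]-365].round(1))
# top: a-channel, exclude key projection dilated
roi=(367,192,29,29)
lab=brass("top",roi);a=lab[...,1]
def cost(p,ret=False):
    x,y,yaw=p
    m=fill("top",[box(x,y,yaw,40,40,70,96)],roi); m=cv2.GaussianBlur(m,(0,0),.7)
    k=fill("top",key(x,y,yaw,66,30),roi); w=1-np.clip(cv2.dilate(k,np.ones((3,3)))*2,0,1)
    yy,xx=np.mgrid[0:roi[3],0:roi[2]]; cp=proj("top",[x,y,96])[0]-[roi[0],roi[1]]
    w=w*((abs(xx-cp[0])+abs(yy-cp[1]))<14.5)
    X=np.stack([m,1-m],-1)[w>0];b=a[w>0]
    s,_,_,_=np.linalg.lstsq(X,b,rcond=None);r=b-X@s
    return (r**2).mean()
c=back("top",(381.3,205.9),96);print("init",c)
best=None
for yaw in(-.9,-.78,-.7):
    r=minimize(cost,[c[0],c[1],yaw],method="Nelder-Mead",options=dict(initial_simplex=[[c[0],c[1],yaw],[c[0]+4,c[1],yaw],[c[0],c[1]+4,yaw],[c[0],c[1],yaw+.08]],xatol=.01,fatol=1e-4))
    print(r.x,np.degrees(r.x[2]),r.fun)
print("top view hub proj in scene",proj("scene",box(r.x[0],r.x[1],r.x[2],40,40,70,96)).round(1))
E
```

```text
(372, 206) [52.8  3.3 28.9]
(375, 206) [61.2  4.  26.5]
(381, 198) [63.1  3.5 32.9]
(381, 214) [62.1  4.1 33.7]
(390, 206) [51.5  3.  28.3]
(370, 212) [ 46.  -19.1   7.7]
(382, 205) [61.8  1.8 -2. ]
(393, 212) [53.9 -1.3 17.3]
(386, 195) [ 45.7 -18.5   7.2]
init [ 530.28369283 -152.62459027   96.        ]
[ 530.80824991 -153.18660847   -0.81047315] -46.43669068571061 6.501746836008154
[ 530.81582829 -153.12678534   -0.80795246] -46.29226617477158 6.462852727386185
[ 530.86197889 -153.38019831   -0.81662093] -46.78893294975707 6.521309462378874
top view hub proj in scene [[275.4 191.6]
 [275.  183.8]
 [281.1 198.1]
 [280.8 190.2]
 [262.5 194.9]
 [262.  187.1]
 [268.  201.6]
 [267.5 193.6]]
```

```bash
cat > fit2.py <<'E'
from h import *
from scipy.optimize import minimize
A={n:np.load(f"pics/{n}avg.npy") for n in C}
def labf(n,roi):
    x,y,w,h=roi;return cv2.cvtColor(np.clip(A[n][y:y+h,x:x+w],0,255).astype(np.float32)/255,cv2.COLOR_BGR2Lab)
def ls(m,b,w):
    X=np.stack([m,1-m],-1)[w>0];b=b[w>0];s=np.linalg.lstsq(X,b,rcond=None)[0];return ((b-X@s)**2).mean()
def nm(f,p0,st):
    S=[p0]+[[p0[j]+(st[i] if i==j else 0) for j in range(len(p0))] for i in range(len(p0))]
    return minimize(f,p0,method="Nelder-Mead",options=dict(initial_simplex=S,xatol=.01,fatol=1e-5))
c0=back("top",(248.5,214.5),18)
for n,roi in (("top",(212,182,74,70)),("scene",(362,205,84,55))):
    lab=labf(n,roi)[...,2]
    kk=None
    def f(p):
        m=cv2.GaussianBlur(fill(n,[box(p[0],p[1],p[2],150,150,0,18)],roi),(0,0),.7)
        w=1-cv2.dilate((cv2.GaussianBlur(labf(n,roi)[...,1],(0,0),.5)<0).astype(np.uint8)*0,np.ones((3,3)))
        return ls(m,lab,w)
    r=nm(f,[c0[0],c0[1],-.15],[4,4,.08]);print(n,r.x,np.degrees(r.x[2]),r.fun)
    if n=="top": R0=r.x
x,y,a=R0
for i,(u,v) in enumerate([(-45,-45),(-45,45),(45,-45),(45,45)]):
    P=[x+u*np.cos(a)-v*np.sin(a),y+u*np.sin(a)+v*np.cos(a),18];print("hole",i,np.round(P,1),proj("top",P)[0].round(1),proj("scene",P)[0].round(1))
E
python3 fit2.py
```

```text
top [ 5.14386841e+02  2.26859823e+02 -1.56844759e-01] -8.986542715354705 25.296068511056973
scene [ 5.03734367e+02  2.26802487e+02 -1.76288364e-01] -10.100579241838023 228.15412883668316
hole 0 [462.9 189.4  18. ] [260.3 231.7] [393.7 216.9]
hole 1 [477.  278.3  18. ] [229.7 226.9] [424.7 224.5]
hole 2 [551.8 175.4  18. ] [265.5 201.1] [384.5 234. ]
hole 3 [565.9 264.3  18. ] [235.1 196.4] [417.1 242.3]
```

```bash
cat > fit3.py <<'E'
from h import *
from fit2 import *
print("rack corners", proj("scene",box(*R0,150,150,18,18.01))[::2].round(1))
# keys: top view
def kfit(L,x,y,yaw,roi,n,ch):
    lab=labf(n,roi);b=lab[...,ch]
    def f(p):
        m=cv2.GaussianBlur(fill(n,key(p[0],p[1],p[2],4,L),roi),(0,0),.7);return ls(m,b,np.ones_like(b))
    r=nm(f,[x,y,yaw],[3,3,.15]);print(n,L,r.x.round(2),np.degrees(r.x[2]).round(1),r.fun)
for yaw in(-.3,0,.3):
    kfit(50,565.9,264.3,yaw,(224,186,20,18),"top",2)
    kfit(30,462.9,189.4,yaw,(251,222,18,18),"top",2)
    kfit(50,565.9,264.3,yaw,(411,213,15,35),"scene",2)
    kfit(30,462.9,189.4,yaw,(387,196,15,26),"scene",2)
E
python3 fit3.py | tail -16
```

```text
rack corners [[386.6 209.3]
 [437.6 221.4]
 [370.4 237.3]
 [425.8 251.8]]
top 50 [566.36 264.85   0.64] 36.6 23.424974126110875
top 30 [ 4.6294e+02  1.8907e+02 -1.2000e-01] -6.7 1.4756076456677731
scene 50 [5.5807e+02 2.6321e+02 1.4000e-01] 8.3 47.86757403730345
scene 30 [449.61 187.19  -1.29] -74.1 41.494058431680074
top 50 [566.44 264.87   0.61] 35.2 23.43593607010492
top 30 [ 4.6301e+02  1.8907e+02 -1.1000e-01] -6.5 1.487208251508599
scene 50 [5.5796e+02 2.6307e+02 1.3000e-01] 7.7 48.01837809958176
scene 30 [449.73 187.12   1.87] 107.2 41.50336309929611
top 50 [566.47 264.84   0.6 ] 34.5 23.442452498387794
top 30 [ 4.6294e+02  1.8907e+02 -1.2000e-01] -6.8 1.4779800031958692
scene 50 [5.5810e+02 2.6307e+02 1.4000e-01] 7.8 47.83292547626427
scene 30 [448.88 187.41   0.97] 55.3 44.04024632279691
```

```bash
cat > ov.py <<'E'
from h import *
A={n:np.load(f"pics/{n}avg.npy") for n in C}
def edges(x,y,yaw,zt,L):
    b=box(x,y,yaw,30,12,zt+L+6,zt+L+40)
    E=[(0,1),(2,3),(4,5),(6,7),(0,2),(4,6),(0,4),(2,6),(1,3),(5,7),(1,5),(3,7)]
    return [b[list(e)] for e in E]+[np.array([[x+16*np.cos(t),y+16*np.sin(t),zt+L+6] for t in np.arange(0,6.3,.2)])]
def ov(n,roi,k,p,L):
    x,y,w,h=roi;c=cv2.resize(np.clip(A[n][y:y+h,x:x+w],0,255).astype(np.uint8),None,fx=k,fy=k,interpolation=cv2.INTER_CUBIC)
    c0=c.copy()
    for e in edges(*p,4,L):
        q=((proj(n,e)-[x,y]+.5)*k-.5).round().astype(int);cv2.polylines(c,[q],False,(0,0,255),1)
    return c0,c
rt=(224,184,20,22);rs=(408,210,20,40)
rows=[]
for yaw in(5,20,35):
    p=(566,264.8,np.radians(yaw));a0,a=ov("top",rt,12,p,50);b0,b=ov("scene",rs,8,p,50)
    h=330;pad=lambda i:cv2.copyMakeBorder(i,0,h-i.shape[0],0,4,0)
    rows.append(np.hstack([pad(a),pad(b)]))
rows.append(np.hstack([pad(a0),pad(b0)]))
cv2.imwrite("pics/ov1.png",np.vstack([np.hstack([cv2.resize(r,None,fx=.95,fy=.88) for r in rows[:2]]),np.hstack([cv2.resize(r,None,fx=.95,fy=.88) for r in rows[2:]])]))
E
python3 ov.py
```

```text
(no output)
```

View pics/ov1.png

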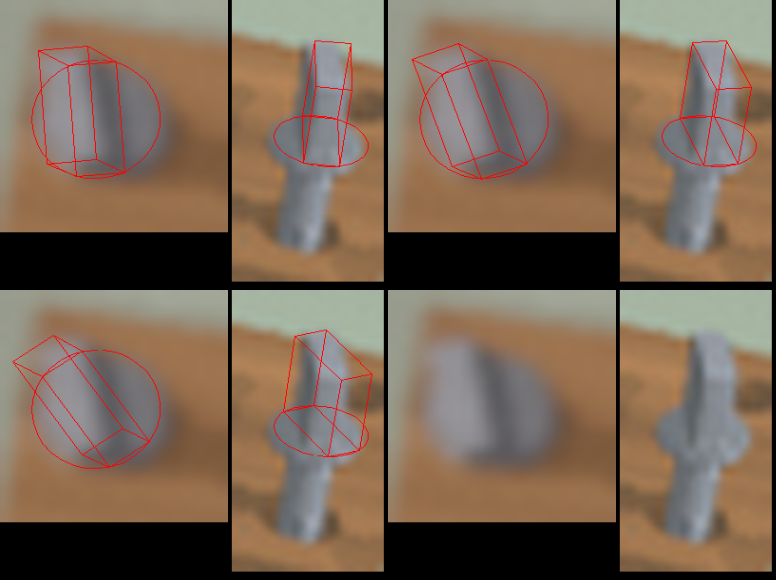

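Request:
arm_command(
  deltas=[
    [0, 0, -1, 0.012, -0.03, 0, -1],
    [0, 0, -1, 0.014, -0.033, 0, -1],
    [0, 0, -1, 0.0145, -0.033, 0, -1],
    [0, 0, -1, 0.0145, -0.033, 0, -1],
    [0, 0, -1, 0.0145, -0.033, 0, -1],
    [0, 0, -1, 0.0145, -0.033, 0, -1],
    [0, 0, -1, 0.0145, -0.033, 0, -1],
    [0, 0, -1, 0.0145, -0.033, 0, -1],
    [0, 0, -1, 0.0145, -0.033, 0, -1],
    [0, 0, -1, 0.0145, -0.033, 0, -1],
  ],
)

```text
t: 1.7
position: [389.4, 163.0, 257.9]
eef_rot: [0.894, 0.448, 0.0, 0.0]
force: [0.9, -0.2, -0.1]
width: 88.2
```

Request:
arm_command(
  deltas=[
    [0, 0, -1, 0.0145, -0.033, 0, -1],
    [0, 0, -1, 0.0145, -0.033, 0, -1],
    [0, 0, -1, 0.0145, -0.033, 0, -1],
    [0, 0, -1, 0.0145, -0.033, 0, -1],
    [0, 0, -1, 0.0145, -0.033, 0, -1],
    [0, 0, -1, 0.0145, -0.033, 0, -1],
    [0, 0, -1, 0.0145, -0.033, -0.01, -1],
    [0, 0, -1, 0.0145, -0.033, -0.01, -1],
    [0, 0, -1, 0.0145, -0.033, -0.01, -1],
    [0, 0, -0.8, 0.0123, -0.0165, -0.01, -1],
  ],
)

```text
t: 2.7
position: [532.4, -151.7, 217.2]
eef_rot: [0.929, 0.369, -0.0, 0.0]
force: [-0.2, -0.6, 0.4]
width: 87.9
```

Request:
arm_command(
  deltas=[
    [0, 0, 0, 0, 0, 0, -1],
    [0, 0, 0, 0, 0, 0, -1],
    [0, 0, 0, 0, 0, 0, -1],
    [0, 0, 0, 0, 0, 0, -1],
    [0, 0, 0, 0, 0, 0, -1],
    [0, 0, 0, 0, 0, 0, -1],
    [0, 0, 0, 0, 0, 0, -1],
    [0, 0, 0, 0, 0, 0, -1],
    [0, 0, 0, 0, 0, 0, -1],
    [0, 0, 0, 0, 0, 0, -1],
  ],
)

```text
t: 3.7
position: [531.8, -149.1, 217.7]
eef_rot: [0.929, 0.371, -0.0, -0.0]
force: [0.6, 0.9, 0.2]
width: 87.9
```

Request:
arm_command(
  deltas=[
    [0, 0, 0, -0.001, -0.004, -0.014, -1],
    [0, 0, 0, 0, 0, -0.014, -1],
    [0, 0, 0, 0, 0, -0.014, -1],
    [0, 0, 0, 0, 0, -0.014, -1],
    [0, 0, 0, 0, 0, -0.014, -1],
    [0, 0, 0, 0, 0, -0.011, -1],
    [0, 0, 0, 0, 0, -0.008, -1],
    [0, 0, 0, 0, 0, -0.004, -1],
    [0, 0, 0, 0, 0, 0, -1],
    [0, 0, 0, 0, 0, 0, -1],
  ],
)

```text
t: 4.7
position: [531.0, -153.2, 125.1]
eef_rot: [0.929, 0.371, 0.0, 0.0]
force: [-0.1, -0.4, 0.9]
width: 87.9
```

```bash
cat > shot.py <<'E'
import sys
from h import *
from workcell import get_image,get_obs
tag=sys.argv[1];P=np.array([float(v) for v in sys.argv[2:5]]);half=int(sys.argv[5]) if len(sys.argv)>5 else 22
o=[]
for n in C:
    im=get_image(n)[:,:,::-1];u,v=proj(n,P)[0].round().astype(int)
    x=min(max(u-half,0),640-2*half);y=min(max(v-half,0),400-2*half);print(n,"crop origin",x,y,"scale",390/(2*half))
    o.append(cv2.resize(im[y:y+2*half,x:x+2*half],(390,390),interpolation=cv2.INTER_CUBIC))
cv2.imwrite(f"pics/{tag}.png",np.hstack(o))
s=get_obs();print(s["t"],s["position"].round(2),s["force"].round(2),s["ft_torque"].round(3),s["width"],np.degrees(2*np.arctan2(s["eef_rot"][1],s["eef_rot"][0])),s["qpos"].round(3))
E
python3 shot.py s1 531 -153 115
```

```text
top crop origin 360 183 scale 8.863636363636363
scene crop origin 249 161 scale 8.863636363636363
4.8 [ 531.03 -153.21  125.25] [-0.25  0.9   0.57] [0.006 0.035 0.037] 88.10020683919477 43.51044275490597 [-0.495  0.516  1.489  0.     1.136 -1.255]
```

View pics/s1.png

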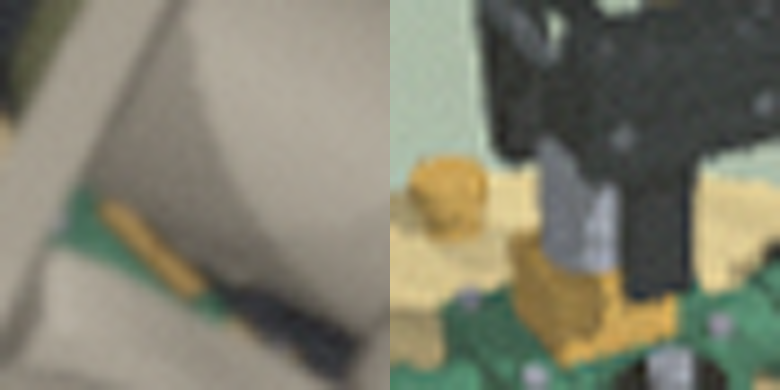

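Request:
arm_command(
  deltas=[
    [0, 0, 0, 0, 0, 0, 1],
    [0, 0, 0, 0, 0, 0, 1],
    [0, 0, 0, 0, 0, 0, 1],
    [0, 0, 0, 0, 0, 0, 1],
    [0, 0, 0, 0, 0, 0, 1],
    [0, 0, 0, 0, 0, 0, 1],
    [0, 0, 0, 0, 0, 0, 1],
    [0, 0, 0, 0, 0, 0, 1],
    [0, 0, 0, 0, 0, 0, 1],
    [0, 0, 0, 0, 0, 0, 1],
  ],
)

```text
t: 5.8
position: [530.7, -153.2, 124.7]
eef_rot: [0.929, 0.371, -0.0, 0.0]
force: [-1.0, -1.6, 0.5]
width: 11.5
```

```bash
python3 shot.py s2 531 -153 115
```

```text
top crop origin 360 183 scale 8.863636363636363
scene crop origin 249 161 scale 8.863636363636363
5.9 [ 530.76 -153.18  124.74] [-0.49 -0.63  1.49] [-0.107  0.105  0.018] 11.552625236179331 43.51210367389855 [-0.495  0.516  1.49  -0.     1.135 -1.255]
```

View pics/s2.png

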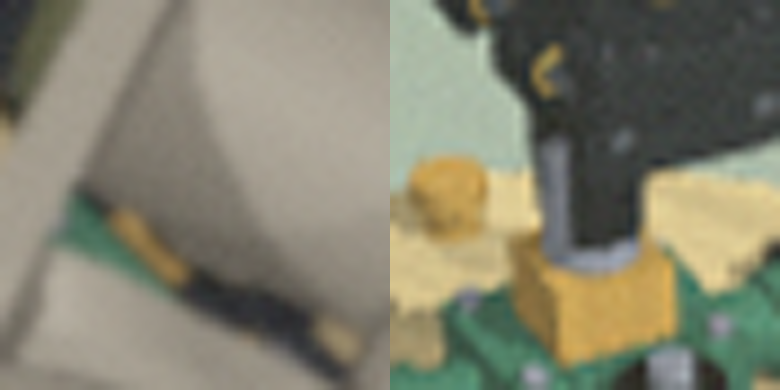

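Request:
arm_command(
  deltas=[
    [0, 0, 0, 0, 0, 0.001, 1],
    [0, 0, 0, 0, 0, 0.001, 1],
    [0, 0, 0, 0, 0, 0, 1],
    [0, 0, 0, 0.0005, 0.0005, 0, 1],
    [0, 0, 0, 0.0005, 0.0005, 0, 1],
    [0, 0, 0, 0.0005, 0.0005, 0, 1],
    [0, 0, 0, 0, 0, 0, 1],
    [0, 0, 0, 0, 0, 0, 1],
    [0, 0, 0, 0, 0, 0, 1],
    [0, 0, 0, 0, 0, 0, 1],
  ],
)

```text
t: 6.9
position: [531.1, -152.7, 126.8]
eef_rot: [0.929, 0.371, -0.002, 0.0]
force: [-8.2, -7.6, 1.9]
width: 11.7
```

```bash
cat > st.py <<'E'
from workcell import get_obs
import numpy as np
s=get_obs();f=s["force"];a=np.radians(-46.5);ex=np.array([np.cos(a),np.sin(a)]);ey=np.array([-np.sin(a),np.cos(a)])
T=s["ft_torque"];q=s["eef_rot"]
print("t",s["t"],"pos",s["position"].round(2),"valve-xy of TCP rel (530.8,-153.2):",round((s["position"][:2]-[530.8,-153.2])@ex,2),round((s["position"][:2]-[530.8,-153.2])@ey,2),"F valve x,y,z",round(f[:2]@ex,2),round(f[:2]@ey,2),round(f[2],2),"T",round(T[:2]@ex,3),round(T[:2]@ey,3),"w",round(s["width"],2),"yaw",np.degrees(2*np.arctan2(q[1],q[0])).round(2))
E
python3 st.py
```

```text
t 6.9 pos [ 531.1  -152.73  126.79] valve-xy of TCP rel (530.8,-153.2): -0.13 0.54 F valve x,y,z -0.19 -11.17 1.86 T -2.067 0.092 w 11.74 yaw 43.52
```

Request:
arm_command(
  deltas=[
    [0, 0, 0, -0.0005, -0.0005, 0, 1],
    [0, 0, 0, -0.0005, -0.0005, 0, 1],
    [0, 0, 0, -0.0005, -0.0005, 0, 1],
    [0, 0, 0, -0.0005, -0.0005, 0, 1],
    [0, 0, 0, -0.0005, -0.0005, 0, 1],
    [0, 0, 0, -0.0005, -0.0005, 0, 1],
    [0, 0, 0, 0, 0, 0, 1],
    [0, 0, 0, 0, 0, 0, 1],
    [0, 0, 0, 0, 0, 0, 1],
    [0, 0, 0, 0, 0, 0, 1],
  ],
)

```text
t: 7.9
position: [529.3, -154.6, 126.7]
eef_rot: [0.929, 0.371, 0.0, 0.0]
force: [-0.5, -0.6, -1.3]
width: 11.9
```

```bash
python3 st.py
```

```text
t 7.9 pos [ 529.35 -154.58  126.73] valve-xy of TCP rel (530.8,-153.2): 0.0 -2.01 F valve x,y,z 0.11 -0.76 -1.27 T -0.048 -0.056 w 11.86 yaw 43.51
```

Request:
arm_command(
  deltas=[
    [0, 0, 0, -0.0005, -0.0005, 0, 1],
    [0, 0, 0, -0.0005, -0.0005, 0, 1],
    [0, 0, 0, 0, 0, 0, 1],
    [0, 0, 0, 0, 0, 0, 1],
    [0, 0, 0, 0, 0, 0, 1],
    [0, 0, 0, 0, 0, 0, 1],
    [0, 0, 0, 0, 0, 0, 1],
    [0, 0, 0, 0, 0, 0, 1],
    [0, 0, 0, 0, 0, 0, 1],
    [0, 0, 0, 0, 0, 0, 1],
  ],
)

```text
t: 8.9
position: [529.0, -154.9, 126.8]
eef_rot: [0.929, 0.371, 0.001, -0.0]
force: [4.4, 4.5, -1.3]
width: 12.0
```

```bash
python3 st.py
```

```text
t 8.9 pos [ 529.01 -154.91  126.82] valve-xy of TCP rel (530.8,-153.2): 0.01 -2.47 F valve x,y,z -0.24 6.35 -1.27 T 1.291 0.015 w 11.98 yaw 43.51
```

Request:
arm_command(
  deltas=[
    [0, 0, 0, 0.0008, 0.0008, -0.002, 1],
    [0, 0, 0, 0.0009, 0.0009, 0, 1],
    [0, 0, 0, 0, 0, 0, -1],
    [0, 0, 0, 0, 0, 0, -1],
    [0, 0, 0, 0, 0, 0, -1],
    [0, 0, 0, 0, 0, 0, -1],
    [0, 0, -8, 0, 0, 0, -1],
    [0, 0, -8.5, 0, 0, 0, -1],
    [0, 0, -8.5, 0, 0, 0, -1],
    [0, 0, -8.5, 0, 0, 0, -1],
  ],
)

```text
t: 9.9
position: [530.0, -153.9, 124.8]
eef_rot: [0.996, 0.084, 0.0, -0.0]
force: [0.1, 0.0, 0.3]
width: 73.7
```

Request:
arm_command(
  deltas=[
    [0, 0, -8.5, 0, 0, 0, -1],
    [0, 0, -8.5, 0, 0, 0, -1],
    [0, 0, -8.5, 0, 0, 0, -1],
    [0, 0, -8.5, 0, 0, 0, -1],
    [0, 0, -8.5, 0, 0, 0, -1],
    [0, 0, -8.5, 0, 0, 0, -1],
    [0, 0, -5.5, 0, 0, 0, -1],
    [0, 0, 0, 0, 0, 0, 1],
    [0, 0, 0, 0, 0, 0, 1],
    [0, 0, 0, 0, 0, 0, 1],
  ],
)

```text
t: 10.9
position: [530.0, -153.9, 124.7]
eef_rot: [0.919, -0.394, -0.0, 0.0]
force: [-0.5, 0.7, -0.1]
width: 66.4
```

Request:
arm_command(
  deltas=[
    [0, 0, 0, 0, 0, 0, 1],
    [0, 0, 0, 0, 0, 0, 1],
    [0, 0, 0, 0, 0, 0, 1],
    [0, 0, 0, 0, 0, 0, 1],
    [0, 0, 0, 0, 0, 0.001, 1],
    [0, 0, 0, 0, 0, 0.001, 1],
    [0, 0, 0, 0.0007, -0.0007, 0, 1],
    [0, 0, 0, 0.0007, -0.0007, 0, 1],
    [0, 0, 0, 0, 0, 0, 1],
    [0, 0, 0, 0, 0, 0, 1],
  ],
)

```text
t: 11.9
position: [531.1, -154.9, 126.7]
eef_rot: [0.919, -0.395, -0.001, -0.0]
force: [-3.8, 3.1, 2.4]
width: 29.5
```

```bash
python3 st.py
```

```text
t 11.9 pos [ 531.06 -154.91  126.67] valve-xy of TCP rel (530.8,-153.2): 1.41 -0.99 F valve x,y,z -4.84 -0.64 2.4 T -0.085 0.925 w 29.49 yaw -46.48
```

Request:
arm_command(
  deltas=[
    [0, 0, 0, -0.0007, 0.0007, 0, 1],
    [0, 0, 0, -0.0007, 0.0007, 0, 1],
    [0, 0, 0, -0.0007, 0.0007, 0, 1],
    [0, 0, 0, -0.0007, 0.0007, 0, 1],
    [0, 0, 0, 0, 0, 0, 1],
    [0, 0, 0, 0, 0, 0, 1],
    [0, 0, 0, 0, 0, 0, 1],
    [0, 0, 0, 0, 0, 0, 1],
    [0, 0, 0, 0, 0, 0, 1],
    [0, 0, 0, 0, 0, 0, 1],
  ],
)

```text
t: 12.9
position: [528.8, -152.7, 126.8]
eef_rot: [0.919, -0.395, 0.0, 0.0]
force: [1.3, -1.6, -3.0]
width: 29.6
```

```bash
python3 st.py
```

```text
t 12.9 pos [ 528.82 -152.66  126.83] valve-xy of TCP rel (530.8,-153.2): -1.75 -1.06 F valve x,y,z 2.07 -0.15 -3.03 T 0.034 -0.486 w 29.64 yaw -46.49
```

Request:
arm_command(
  deltas=[
    [0, 0, 0, 0.0006, -0.0006, 0, 1],
    [0, 0, 0, 0.0006, -0.0006, 0, 1],
    [0, 0, 0, 0, 0, 0.005, 1],
    [0, 0, 0, 0, 0, 0.008, 1],
    [0, 0, 0, 0, 0, 0.008, 1],
    [0, 0, 0, 0, 0, 0.008, 1],
    [0, 0, 0, 0, 0, 0.009, 1],
    [0, 0, 0, 0, 0, 0.01, 1],
    [0, 0, 0, 0, 0, 0.01, 1],
    [0, 0, 0, 0, 0, 0, 1],
  ],
)

```text
t: 13.9
position: [530.3, -153.9, 186.4]
eef_rot: [0.919, -0.395, 0.001, 0.0]
force: [0.4, 0.1, -2.3]
width: 29.8
```

```bash
python3 st.py; python3 shot.py s3 530 -154 150 26
```

```text
t 13.9 pos [ 530.32 -153.95  186.38] valve-xy of TCP rel (530.8,-153.2): 0.21 -0.86 F valve x,y,z 0.22 0.39 -2.28 T -0.162 0.155 w 29.78 yaw -46.48
top crop origin 358 178 scale 7.5
scene crop origin 244 146 scale 7.5
14.0 [ 529.76 -153.67  184.8 ] [ 0.48  0.36 -1.25] [-0.028  0.124 -0.015] 29.76545875452362 -46.48655373208879 [-0.497  0.447  1.413  0.     1.282  0.314]
```

View pics/s3.png

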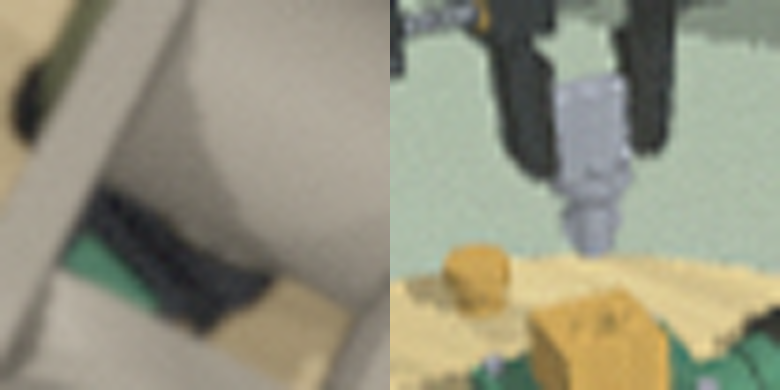

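Request:
arm_command(
  deltas=[
    [0, 0, 0, -0.003, 0.025, 0, 1],
    [0, 0, 0, -0.006, 0.045, 0, 1],
    [0, 0, 0, -0.006, 0.048, 0, 1],
    [0, 0, 0, -0.006, 0.048, 0, 1],
    [0, 0, 0, -0.006, 0.048, 0, 1],
    [0, 0, 0, -0.006, 0.048, 0, 1],
    [0, 0, 0, -0.006, 0.048, 0, 1],
    [0, 0, 0, -0.006, 0.048, 0, 1],
    [0, 0, 0, -0.006, 0.045, 0, 1],
    [0, 0, 0, -0.003, 0.029, 0, 1],
  ],
)

```text
t: 15.0
position: [474.6, 281.0, 184.2]
eef_rot: [0.919, -0.394, -0.001, 0.0]
force: [0.1, -0.2, -1.1]
width: 29.6
```

Request:
arm_command(
  deltas=[
    [0, 0, 0, 0, 0, -0.01, 1],
    [0, 0, 0, 0, 0, -0.015, 1],
    [0, 0, 0, 0, 0, -0.015, 1],
    [0, 0, 0, 0, 0, -0.015, 1],
    [0, 0, 0, 0, 0, -0.015, 1],
    [0, 0, 0, 0, 0, -0.015, 1],
    [0, 0, 0, 0, 0, -0.01, 1],
    [0, 0, 0, 0, 0, 0, 1],
    [0, 0, 0, 0, 0, 0, 1],
    [0, 0, 0, 0, 0, 0, 1],
  ],
)

```text
t: 16.0
position: [476.2, 278.2, 90.4]
eef_rot: [0.919, -0.395, 0.0, -0.0]
force: [0.8, 0.5, -1.6]
width: 29.6
```

```bash
python3 shot.py s4 476 278 30 28
```

```text
top crop origin 201 199 scale 6.964285714285714
scene crop origin 397 193 scale 6.964285714285714
16.1 [476.08 278.35  90.38] [-0.84  0.09 -0.91] [-0.067  0.167  0.008] 29.587475620010977 -46.486957683832884 [ 0.314  0.56   1.531 -0.     1.049  1.126]
```

View pics/s4.png

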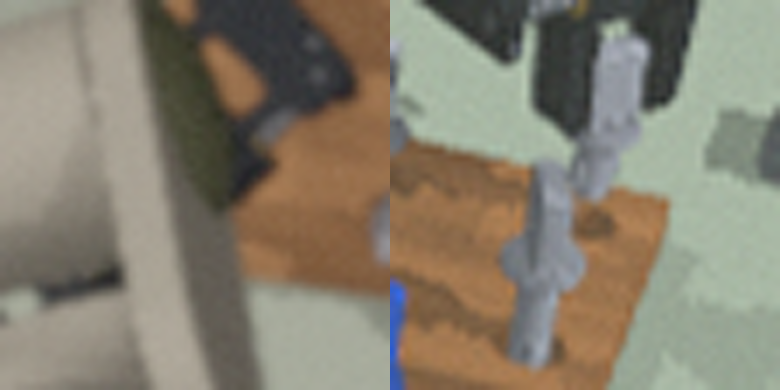

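Request:
arm_command(
  deltas=[
    [0, 0, 0, 0, 0, -0.006, 1],
    [0, 0, 0, 0, 0, -0.006, 1],
    [0, 0, 0, 0, 0, -0.005, 1],
    [0, 0, 0, 0, 0, -0.004, 1],
    [0, 0, 0, 0, 0, -0.003, 1],
    [0, 0, 0, 0, 0, -0.0015, 1],
    [0, 0, 0, 0, 0, -0.001, 1],
    [0, 0, 0, 0, 0, 0, 1],
    [0, 0, 0, 0, 0, 0, 1],
    [0, 0, 0, 0, 0, 0, 1],
  ],
)

```text
t: 17.1
position: [475.9, 278.3, 63.4]
eef_rot: [0.919, -0.395, 0.0, -0.0]
force: [-0.1, 0.0, -1.2]
width: 29.7
```

```bash
python3 shot.py s5 476 278 30 28
```

```text
top crop origin 201 199 scale 6.964285714285714
scene crop origin 397 193 scale 6.964285714285714
17.2 [475.84 278.32  63.34] [-0.28  1.11 -1.02] [-0.05   0.09  -0.035] 29.675389220539575 -46.48842917138948 [0.314 0.599 1.556 0.    0.987 1.126]
```

View pics/s5.png

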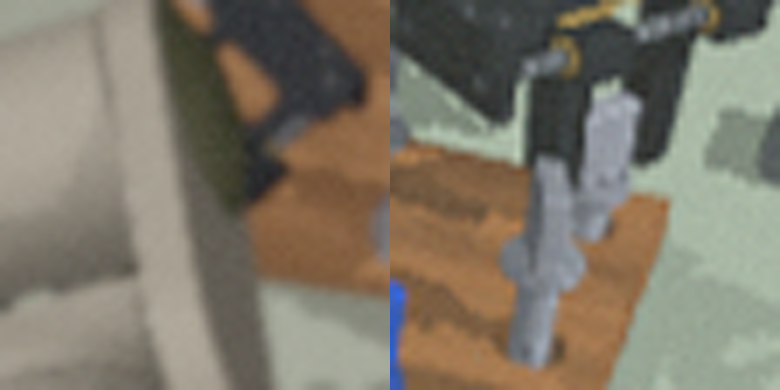

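Request:
arm_command(
  deltas=[
    [0, 0, 0, 0, 0, -0.0005, 1],
    [0, 0, 0, 0, 0, 0, 1],
    [0, 0, 0, 0, 0, 0, -0.2],
    [0, 0, 0, 0, 0, 0, -0.2],
    [0, 0, 0, 0, 0, 0, -0.2],
    [0, 0, 0, 0, 0, 0, -0.2],
    [0, 0, 0, 0, 0, 0.005, -0.2],
    [0, 0, 0, 0, 0, 0.015, -0.2],
    [0, 0, 0, 0, 0, 0.025, -0.2],
    [0, 0, 0, 0, 0, 0.045, -1],
  ],
)

```text
t: 18.2
position: [474.8, 277.9, 152.0]
eef_rot: [0.919, -0.395, -0.002, 0.002]
force: [1.2, 0.6, 0.2]
width: 58.8
```

```bash
python3 shot.py s6 520 250 40 34
```

```text
top crop origin 204 178 scale 5.735294117647059
scene crop origin 380 191 scale 5.735294117647059
18.3 [477.81 279.04 158.12] [0.67 0.17 0.53] [-0.057  0.135  0.031] 66.83618624547836 -46.48010682830745 [0.315 0.474 1.452 0.    1.205 1.126]
```

View pics/s6.png

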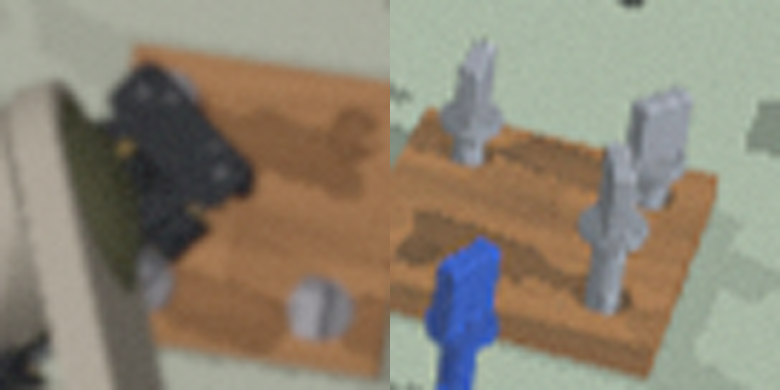

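Request:
arm_command(
  deltas=[
    [0, 0, 7.8, 0.012, -0.0024, 0, -0.4],
    [0, 0, 7.8, 0.013, -0.0024, 0, -0.4],
    [0, 0, 7.8, 0.013, -0.0024, 0, -0.4],
    [0, 0, 7.8, 0.013, -0.0024, 0, -0.4],
    [0, 0, 7.8, 0.013, -0.0024, 0, -0.4],
    [0, 0, 7.8, 0.013, -0.0024, 0, -0.4],
    [0, 0, 7.7, 0.01, -0.0019, 0, -0.4],
    [0, 0, 0, 0, 0, -0.005, -0.4],
    [0, 0, 0, 0, 0, -0.005, -0.4],
    [0, 0, 0, 0, 0, -0.005, -0.4],
  ],
)

```text
t: 19.3
position: [562.1, 262.1, 137.0]
eef_rot: [0.998, 0.069, -0.001, 0.0]
force: [0.2, 0.8, -0.4]
width: 61.7
```

```bash
python3 shot.py s7 563 262 80 34
```

```text
top crop origin 197 161 scale 5.735294117647059
scene crop origin 385 188 scale 5.735294117647059
19.4 [561.97 262.06 136.75] [0.44 0.05 0.43] [-0.012  0.045  0.036] 61.8979533544292 7.941235988143623 [0.246 0.606 1.271 0.    1.267 0.107]
```

View pics/s7.png

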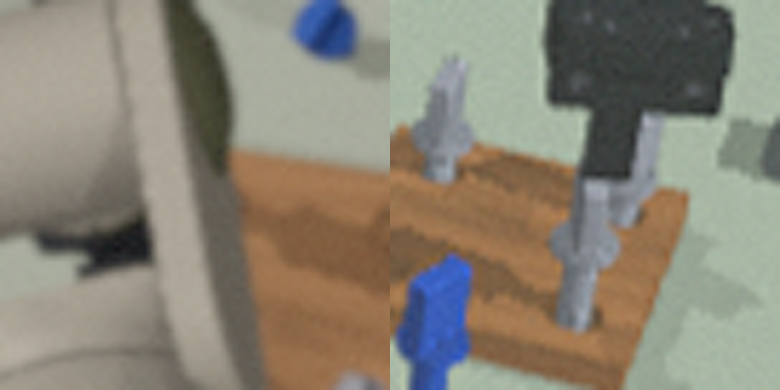

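Run:
```python
from h import *
p=np.array([562,262]);e=np.array([.99,.139])
for d in(31,38,44): print(d,proj("scene",[*(p+e*d),118])[0].round(1))
print("key top",proj("scene",[563,262,94])[0].round(1),"tip",proj("scene",[563,262,18])[0].round(1), "y-4",proj("scene",[563,258,94])[0].round(1))
```

```text
31 [421.9 216.7]
38 [422.1 218.3]
44 [422.3 219.7]
key top [419.9 217.9] tip [416.3 241.6] y-4 [418.3 217.7]
```

Request:
arm_command(
  deltas=[
    [0, 0, 0, 0, 0, -0.01, -0.4],
    [0, 0, 0, 0, 0, -0.01, -0.4],
    [0, 0, 0, 0, 0, -0.01, -0.4],
    [0, 0, 0, 0, 0, -0.01, -0.4],
    [0, 0, 0, 0, 0, -0.009, -0.4],
    [0, 0, 0, 0, 0, -0.005, -0.4],
    [0, 0, 0, 0, 0, 0, 1],
    [0, 0, 0, 0, 0, 0, 1],
    [0, 0, 0, 0, 0, 0, 1],
    [0, 0, 0, 0, 0, 0, 1],
  ],
)

```text
t: 20.4
position: [563.0, 262.0, 84.2]
eef_rot: [0.998, 0.07, 0.0, -0.0]
force: [0.4, -0.0, -0.5]
width: 31.8
```

```bash
python3 shot.py s8 563 262 70 30
```

```text
top crop origin 202 165 scale 6.5
scene crop origin 389 196 scale 6.5
20.5 [563.01 262.03  84.16] [-0.19 -0.22  0.86] [-0.011  0.041 -0.033] 29.690214128882012 8.011283180059092 [ 0.245  0.665  1.327 -0.     1.149  0.105]
```

View pics/s8.png

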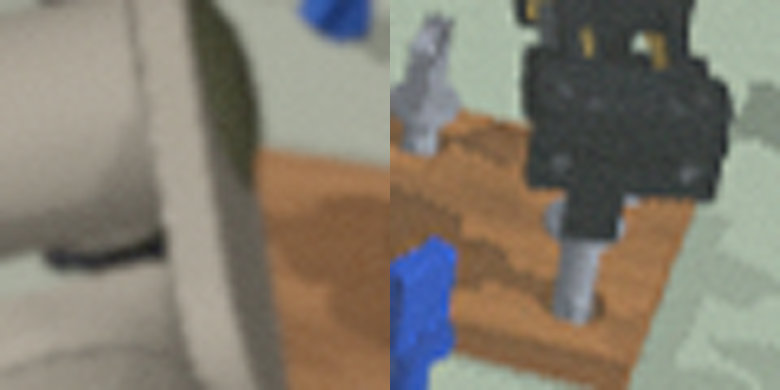

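Request:
arm_command(
  deltas=[
    [0, 0, 0, 0, 0, 0, 1],
    [0, 0, 0, 0, 0, 0, -0.3],
    [0, 0, 0, 0, 0, 0, -0.3],
    [0, 0, 0, 0, 0, 0, -0.3],
    [0, 0, 0, 0, 0, 0, -0.3],
    [0, 0, -8, 0, 0, 0, -0.4],
    [0, 0, -8.5, 0, 0, 0, -0.4],
    [0, 0, -8.5, 0, 0, 0, -0.4],
    [0, 0, -8.5, 0, 0, 0, -0.4],
    [0, 0, -8.5, 0, 0, 0, -0.4],
  ],
)

```text
t: 21.5
position: [562.8, 262.0, 83.7]
eef_rot: [0.955, -0.295, -0.0, 0.0]
force: [0.4, -0.7, 0.2]
width: 61.9
```

Request:
arm_command(
  deltas=[
    [0, 0, -8.5, 0, 0, 0, -0.4],
    [0, 0, -8.5, 0, 0, 0, -0.4],
    [0, 0, -8.5, 0, 0, 0, -0.4],
    [0, 0, -8.5, 0, 0, 0, -0.4],
    [0, 0, -8.5, 0, 0, 0, -0.4],
    [0, 0, -5.5, 0, 0, 0, -0.4],
    [0, 0, 0, 0, 0, 0, 1],
    [0, 0, 0, 0, 0, 0, 1],
    [0, 0, 0, 0, 0, 0, 1],
    [0, 0, 0, 0, 0, 0, 1],
  ],
)

```text
t: 22.5
position: [562.8, 262.0, 83.7]
eef_rot: [0.755, -0.656, -0.0, 0.0]
force: [-0.3, -0.4, 0.4]
width: 32.1
```

Request:
arm_command(
  deltas=[
    [0, 0, 0, 0, 0, 0, 1],
    [0, 0, 0, 0, 0, 0, 1],
    [0, 0, 0, 0, 0, 0, 1],
    [0, 0, 0, 0, 0, 0, 1],
    [0, 0, 0, 0, 0, 0, 1],
    [0, 0, 0, 0, 0, 0, 1],
    [0, 0, 0, 0, 0, 0.005, 1],
    [0, 0, 0, 0, 0, 0.01, 1],
    [0, 0, 0, 0, 0, 0.01, 1],
    [0, 0, 0, 0, 0, 0.015, 1],
  ],
)

```text
t: 23.5
position: [562.7, 262.0, 124.6]
eef_rot: [0.755, -0.656, -0.0, 0.0]
force: [0.2, 0.0, -1.6]
width: 11.7
```

```bash
python3 shot.py s9 563 262 80 30
```

```text
top crop origin 201 165 scale 6.5
scene crop origin 389 192 scale 6.5
23.6 [563.77 262.28 126.42] [ 0.26 -0.62 -0.68] [ 0.002  0.131 -0.038] 11.547078984422734 -81.98300896939422 [0.245 0.617 1.283 0.    1.237 1.676]
```

View pics/s9.png

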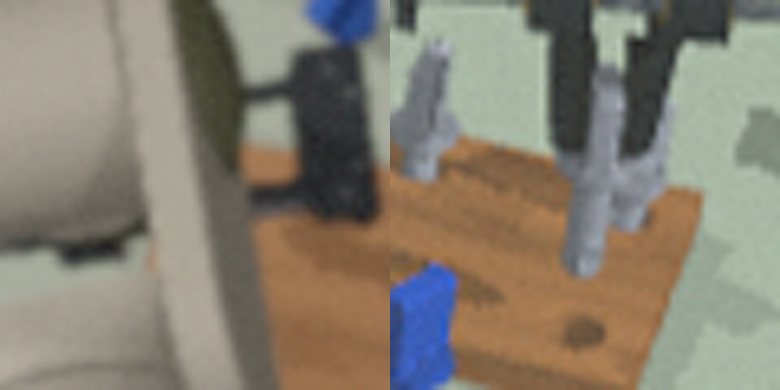

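Request:
arm_command(
  deltas=[
    [0, 0, 0, 0, 0, 0.025, 1],
    [0, 0, 0, 0, 0, 0.03, 1],
    [0, 0, 0, 0, 0, 0.025, 1],
    [0, 0, -5, -0.001, -0.02, 0.01, 1],
    [0, 0, -5, -0.003, -0.04, 0, 1],
    [0, 0, -5, -0.004, -0.045, 0, 1],
    [0, 0, -5, -0.004, -0.045, 0, 1],
    [0, 0, -5, -0.004, -0.045, 0, 1],
    [0, 0, -5, -0.004, -0.045, 0, 1],
    [0, 0, -5, -0.004, -0.045, 0, 1],
  ],
)

```text
t: 24.6
position: [538.3, -24.7, 213.8]
eef_rot: [-0.521, 0.854, -0.0, 0.0]
force: [1.0, 0.5, -2.4]
width: 12.1
```

Request:
arm_command(
  deltas=[
    [0, 0, -5, -0.004, -0.045, 0, 1],
    [0, 0, -5, -0.003, -0.045, 0, 1],
    [0, 0, -5, -0.002, -0.025, 0, 1],
    [0, 0, -4.5, 0, -0.0157, 0, 1],
    [0, 0, 0, 0, 0, -0.01, 1],
    [0, 0, 0, 0, 0, -0.01, 1],
    [0, 0, 0, 0, 0, -0.005, 1],
    [0, 0, 0, 0, 0, 0, 1],
    [0, 0, 0, 0, 0, 0, 1],
    [0, 0, 0, 0, 0, 0, 1],
  ],
)

```text
t: 25.6
position: [530.0, -153.3, 189.1]
eef_rot: [-0.371, 0.929, -0.0, 0.0]
force: [-0.1, 0.1, -1.7]
width: 11.7
```

```bash
python3 st.py; python3 shot.py s10 530 -154 130 30
```

```text
t 25.6 pos [ 530.02 -153.34  189.09] valve-xy of TCP rel (530.8,-153.2): -0.43 -0.66 F valve x,y,z -0.19 -0.01 -1.71 T -0.056 0.142 w 11.75 yaw 223.57
top crop origin 353 175 scale 6.5
scene crop origin 241 148 scale 6.5
25.7 [ 529.97 -153.56  189.08] [-0.37  0.67 -0.48] [ 0.037  0.137 -0.004] 11.648888577007318 223.54093849719774 [-0.497  0.442  1.407 -0.     1.292  1.885]
```

View pics/s10.png

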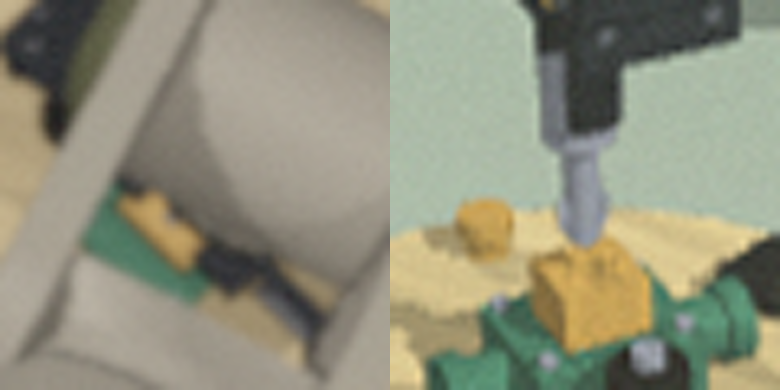

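Request:
arm_command(
  deltas=[
    [0, 0, 0, 0, 0, -0.004, 1],
    [0, 0, 0, 0, 0, -0.004, 1],
    [0, 0, 0, 0, 0, -0.003, 1],
    [0, 0, 0, 0, 0, -0.003, 1],
    [0, 0, 0, 0, 0, -0.002, 1],
    [0, 0, 0, 0, 0, -0.002, 1],
    [0, 0, 0, 0, 0, -0.002, 1],
    [0, 0, 0, 0, 0, 0, 1],
    [0, 0, 0, 0, 0, 0, 1],
    [0, 0, 0, 0, 0, 0, 1],
  ],
)

```text
t: 26.7
position: [529.7, -153.7, 168.7]
eef_rot: [-0.371, 0.929, 0.0, -0.0]
force: [-1.5, 0.5, -2.4]
width: 11.8
```

```bash
python3 st.py; python3 shot.py s11 530 -154 110 24
```

```text
t 26.7 pos [ 529.68 -153.66  168.66] valve-xy of TCP rel (530.8,-153.2): -0.44 -1.13 F valve x,y,z -1.37 -0.72 -2.45 T -0.28 0.333 w 11.76 yaw 223.51
top crop origin 358 182 scale 8.125
scene crop origin 247 160 scale 8.125
26.8 [ 529.68 -153.67  168.69] [-1.14 -0.22 -2.28] [ 0.102  0.499 -0.034] 11.83597118917628 223.51179646903415 [-0.497  0.464  1.436 -0.     1.242  1.885]
```

View pics/s11.png

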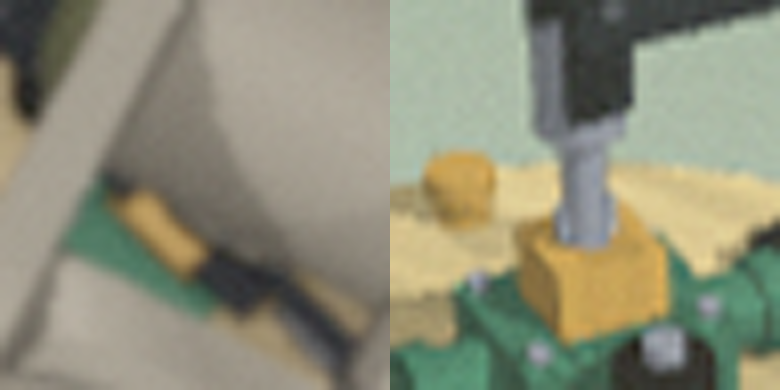

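Request:
arm_command(
  deltas=[
    [0, 0, 0, -0.0003, 0.0003, 0, 1],
    [0, 0, 0, 0, 0, -0.001, 1],
    [0, 0, 0, 0, 0, -0.001, 1],
    [0, 0, 0, 0, 0, -0.001, 1],
    [0, 0, 0, 0, 0, -0.001, 1],
    [0, 0, 0, 0, 0, -0.001, 1],
    [0, 0, 0, 0, 0, -0.001, 1],
    [0, 0, 0, 0, 0, 0, 1],
    [0, 0, 0, 0, 0, 0, 1],
    [0, 0, 0, 0, 0, 0, 1],
  ],
)

```text
t: 27.8
position: [529.5, -153.4, 162.7]
eef_rot: [-0.371, 0.929, 0.0, -0.0]
force: [-1.1, -0.6, -1.1]
width: 11.4
```

```bash
python3 st.py
```

```text
t 27.8 pos [ 529.53 -153.4   162.67] valve-xy of TCP rel (530.8,-153.2): -0.73 -1.06 F valve x,y,z -0.3 -1.24 -1.13 T -0.221 0.258 w 11.42 yaw 223.51
```

Request:
arm_command(
  deltas=[
    [0, 0, 0, 0, 0, -0.002, 1],
    [0, 0, 0, 0, 0, -0.002, 1],
    [0, 0, 0, 0, 0, -0.002, 1],
    [0, 0, 0, 0, 0, -0.003, 1],
    [0, 0, 0, 0, 0, -0.003, 1],
    [0, 0, 0, 0, 0, -0.003, 1],
    [0, 0, 0, 0, 0, -0.003, 1],
    [0, 0, 0, 0, 0, -0.003, 1],
    [0, 0, 0, 0, 0, 0, 1],
    [0, 0, 0, 0, 0, 0, 1],
  ],
)

```text
t: 28.8
position: [529.5, -153.4, 141.6]
eef_rot: [-0.371, 0.929, 0.0, -0.0]
force: [-0.2, -0.6, -2.1]
width: 11.2
```

```bash
python3 st.py
```

```text
t 28.8 pos [ 529.51 -153.36  141.64] valve-xy of TCP rel (530.8,-153.2): -0.77 -1.04 F valve x,y,z 0.33 -0.55 -2.13 T -0.177 0.292 w 11.23 yaw 223.51
```

Request:
arm_command(
  deltas=[
    [0, 0, 0, 0, 0, -0.002, 1],
    [0, 0, 0, 0, 0, -0.002, 1],
    [0, 0, 0, 0, 0, -0.002, 1],
    [0, 0, 0, 0, 0, -0.002, 1],
    [0, 0, 0, 0, 0, -0.002, 1],
    [0, 0, 0, 0, 0, -0.002, 1],
    [0, 0, 0, 0, 0, -0.002, 1],
    [0, 0, 0, 0, 0, -0.001, 1],
    [0, 0, 0, 0, 0, 0, 1],
    [0, 0, 0, 0, 0, 0, 1],
  ],
)

```text
t: 29.8
position: [529.7, -153.5, 127.5]
eef_rot: [-0.371, 0.929, -0.0, 0.0]
force: [-2.6, 0.3, 7.6]
width: 12.0
```

```bash
python3 st.py; python3 shot.py s12 530 -154 110 24
```

```text
t 29.8 pos [ 529.69 -153.51  127.46] valve-xy of TCP rel (530.8,-153.2): -0.54 -1.02 F valve x,y,z -2.02 -1.66 7.57 T -0.398 0.686 w 11.95 yaw 223.52
top crop origin 358 182 scale 8.125
scene crop origin 247 160 scale 8.125
29.9 [ 529.72 -153.51  127.5 ] [-3.63  1.18  7.01] [0.21  0.737 0.03 ] 11.623857671297522 223.51582294477151 [-0.497  0.511  1.49  -0.     1.139  1.885]
```

View pics/s12.png

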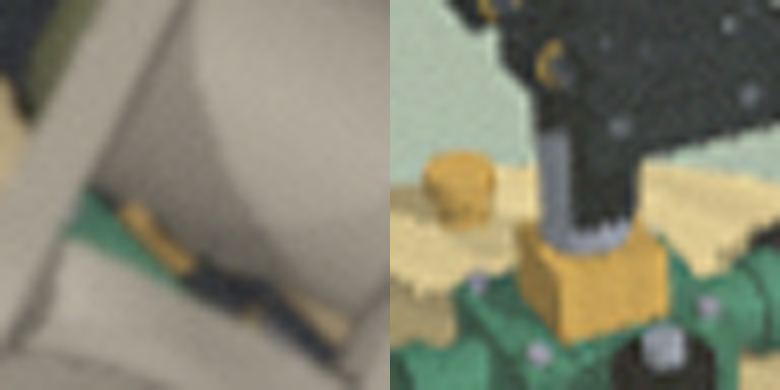

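Request:
arm_command(
  deltas=[
    [0, 0, 0, -0.0002, 0.0002, -0.001, 1],
    [0, 0, 0, 0, 0, -0.001, 1],
    [0, 0, 0, 0, 0, -0.001, 1],
    [0, 0, 0, 0, 0, -0.0005, 1],
    [0, 0, 0, 0, 0, 0, 1],
    [0, 0, 0, 0, 0, 0, 1],
    [0, 0, 0, 0, 0, 0, 1],
    [0, 0, 0, 0, 0, 0, 1],
    [0, 0, 0, 0, 0, 0, 1],
    [0, 0, 0, 0, 0, 0, 1],
  ],
)

```text
t: 30.9
position: [529.7, -153.5, 125.6]
eef_rot: [-0.371, 0.929, -0.001, 0.001]
force: [-6.9, 1.9, 21.6]
width: 11.6
```

```bash
python3 st.py
```

```text
t 30.9 pos [ 529.74 -153.49  125.63] valve-xy of TCP rel (530.8,-153.2): -0.52 -0.97 F valve x,y,z -6.13 -3.68 21.65 T -0.728 1.344 w 11.58 yaw 223.52
```

Request:
arm_command(
  deltas=[
    [0, 0, 0, 0, 0, -0.0005, 1],
    [0, 0, 0, 0, 0, 0, 1],
    [0, 0, 0, 0, 0, 0, 1],
    [0, 0, 0, 0, 0, 0, 1],
    [0, 0, 0, 0, 0, 0, 1],
    [0, 0, 0, 0, 0, 0, 1],
    [0, 0, 0, 0, 0, 0, 1],
    [0, 0, 0, 0, 0, 0, 1],
    [0, 0, 0, 0, 0, 0, 1],
    [0, 0, 0, 0, 0, 0, 1],
  ],
)

```text
t: 31.9
position: [529.8, -153.5, 125.6]
eef_rot: [-0.371, 0.929, -0.002, 0.001]
force: [-8.7, 2.5, 25.9]
width: 11.4
```

```bash
python3 st.py; python3 shot.py s13 530 -154 110 18;python3 shot.py s14 515 226 30 34;  python3 - <<'E'
from workcell import get_image
import cv2;cv2.imwrite("pics/fin.png",get_image("scene")[:,:,::-1])
E
```

```text
t 31.9 pos [ 529.76 -153.5   125.6 ] valve-xy of TCP rel (530.8,-153.2): -0.5 -0.96 F valve x,y,z -7.8 -4.63 25.86 T -0.787 1.472 w 11.35 yaw 223.53
top crop origin 364 188 scale 10.833333333333334
scene crop origin 253 166 scale 10.833333333333334
32.0 [ 529.76 -153.5   125.6 ] [-9.23  1.37 25.39] [ 0.54   1.614 -0.049] 11.530655013148351 223.5258697778187 [-0.497  0.513  1.494 -0.     1.131  1.885]
top crop origin 213 179 scale 5.735294117647059
scene crop origin 371 192 scale 5.735294117647059
32.1 [ 529.74 -153.51  125.58] [-8.89  2.77 25.44] [0.54  1.625 0.043] 11.481589639221337 223.524717965114 [-0.497  0.513  1.494 -0.     1.131  1.886]
```

View pics/s13.png

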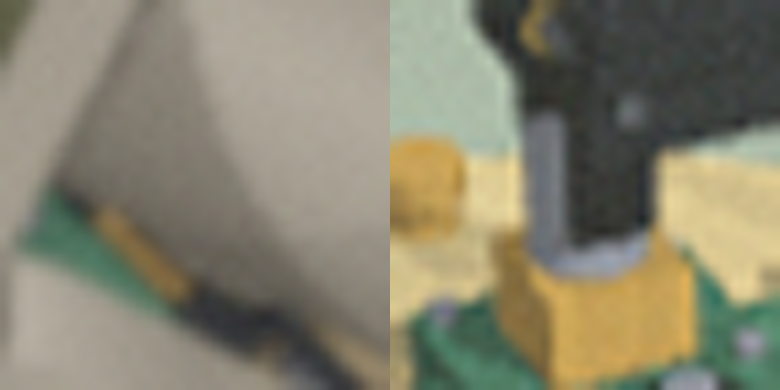

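View pics/s14.png

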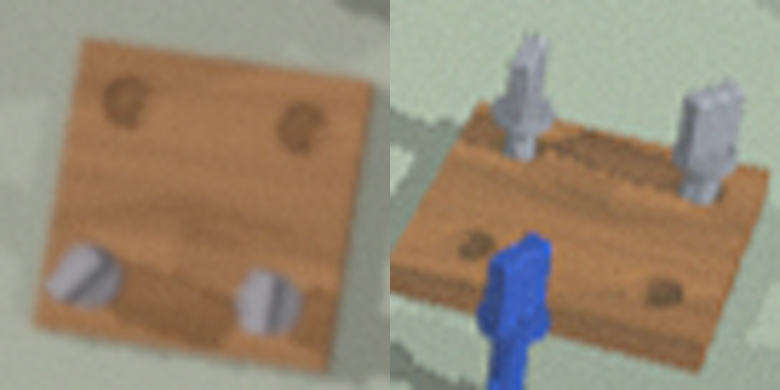

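View pics/fin.png

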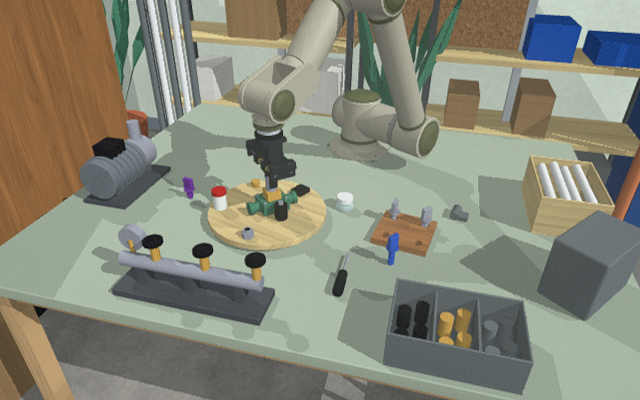

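Extra push no longer moves the tool (z stays at 125.6 while the force rises from 21.6 to 25.9 N), so the collar is on the hub. Both short keys stand in the near row, and the two holes of the other row are empty. I am handing it in.

```bash
python3 -c "
from workcell import job_done;print(job_done())"
```

```text
the job is handed in; nothing more can be done
None
```

The short key is out of the hub and upright in the empty hole beside the spare short key. The long key is pushed fully home in the hub and still held there. I handed the job in at about 32 s of the 61 s allowed.

- **Long key:** The last checks show the collar on the hub. The tool stopped at 125.6 mm, against the 125.7 mm I expected. The last extra push only raised the force to about 26 N and did not move the tool; the spring alone would give 11 N. The grip still reads about 11.5 mm on the 12 mm blade, so the key is firmly held.
- **Side load:** About 9 N of sideways force and 1.6 N m of moment remain at the wrist while pressing. I left these as they are, since they are well below the limits.
- **Bystanders:** The final picture shows nothing else visibly moved.
- **Uncertain choice of row:** The rack is square, so the pictures do not prove which way its rows run. I took them to run left to right across the robot's view. The spare key stands nearly square to the rack that way, which fits, but I could not confirm it.
- **Measurements:** The hub position from the cameras was about 1 mm off. I corrected it by nudging the short key in the bore before pulling it out. An automatic fit of the rack in the scene view disagreed by about 10 mm. I set it aside and used the top view, which matched the rack corners seen in both pictures.

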